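# Clamp a glued sample plate and set the cure timer

### The job

The brown sample plate has just been glued to its backing board in the bonding jig. First throw the jig's cam lever over, away from the jig's open front, until it snaps past dead centre and the pad holds the plate; then set the bench timer to 15 minutes by turning its knob clockwise to the first long mark past the start mark, pressing down on it as you turn so that the light case neither spins nor slides. Leave the plate lying where it is and do not disturb the tape roll and the white jar beside the work.

Things in the scene. Friction and masses are not known exactly. Their poses are not given: they have to be found in the camera images.
- jig: bonding jig fixed to the bench: aluminium base plate 150 x 110 x 12 mm with a plywood backing board on it and a grey C-shaped clamp post and arm at its back. Origin: underside of the base, 5 mm in front of its middle; x points from the open front to the post, y along the lever's pivot pin, z up. The arm's top is 66 mm above the bench; post and arm reach 19 mm either side of the middle plane.
- lever_pivot (a point): axis of the cam lever's pivot pin, between the ears of a fork (39 mm over the pins) on the arm's nose, 80 mm above the bench, 15 mm in front of the jig's origin; same axes as the jig.
- lever_grip (a point): point on the middle line of the lever's black round grip, 65 mm from the pivot axis. The grip is about 20 mm in diameter and covers 42 to 86 mm from the pivot; a 14 mm wide, 8 mm thick steel bar joins it to the cam.
- jig_lever (a joint): cam lever, rad. 0: open, leaning 0.35 rad from upright to the jig's front (-x); it swings in the jig's x-z plane over the top toward the post (+x). Dead centre 1.48, closed stop 1.83: lying back along the arm, 5 degrees above level. Resists with up to about 0.3 N m (5 N at the grip); springs back if let go well before dead centre, snaps to the stop by itself beyond it.
- jig_pad: rubber clamp pad, 21 mm in diameter, sprung on the plunger under the arm's nose, straight below the pivot; it stands about 3 mm above the plate when open and presses the plate with about 40 N when clamped. Origin: middle of its underside.
- sample_plate: brown metal sample plate, 45 x 60 x 8 mm, lying loose on the backing board under the pad; its underside is 24 mm above the bench. Origin: middle of its underside.
- timer: light free-standing bench timer, 0.24 kg: grey wedge-shaped case 104 mm deep (x), 110 mm wide (y), 22 mm high in front, 62 mm at the back, on four rubber feet; it stands side-on to the robot, its front to the left. Origin: middle of its underside; x from front to back, z up. The dial slopes 22 degrees; a mark each 5 minutes, long ones at the quarters: 0 at its upper edge, 15 at its right (-y).
- timer_corner (a point): point at the lower front left corner of the timer's case (50 mm in front, 55 mm left of the timer's origin, 10 mm up).
- timer_knob (a joint): turn of the timer's knob in rad, clockwise positive as seen looking onto the dial; 0 at the start mark, 1.571 (a quarter turn) at 15 minutes; one minute is 0.105 rad. It needs 0.38 N m and stays where it is left. With no push on it the case turns along with the knob; 12 to 20 N of push straight down, with little sideways, holds the case still.
- knob_bar (a point): point on the knob's axis, inside its bar. z points out of the dial along the axis (22 degrees from vertical), x along the bar to its pointer end (white line). The black bar is 44 mm long, 14 mm wide and stands 28 mm above a round skirt 50 mm in diameter; the bar's top is 9 mm above this point, the skirt 19 mm below it.
- tape_roll: roll of masking tape, 91 mm across, 24 mm high, lying to the right of the work. Origin: middle of its underside.
- jar_white: white screw-lid jar, 56 mm across, 70 mm high, standing to the left of the work. Origin: middle of its underside.
Mind the look-alikes: they are no part of the job. Leave any purple look-alike of the timer alone.

How it is judged:
By the outcome, as a careful person would: the job done as asked, in the order asked, and still so for the second after the job is handed in, with the robot touching nothing.
It also fails if it takes over 51 s, if anything falls off the work surface, if the arm or the gripper's body presses on something with over 40 N, if the wrist force passes 120 N, or if a joint passes its speed limit or range.

### The arm

A 7-joint arm with a two-finger parallel gripper is mounted at the origin on a cart in front of the work surface, level with it; the furniture and walls round the work are solid. World frame = base frame: x ahead of the robot, y to its left, z up, the work surface at z = 0. Lengths are in m, angles in rad, forces in N, time in s.
With the tool pointing down it reaches from about 0.425 to 1.025 m from the base axis. Payload 9.4 kg.
Tool frame: the origin (TCP) lies midway between the tips of the shut fingers; the grasp point (between the pads) lies 19 mm behind it (ctrl.tcp_to_grasp is the distance from the TCP to the grasp point, in m); z points along the fingers, y is the line along which they close (so a half turn about z gives the same grasp; the last joint's range is limited). The gripper opens to 93 mm and grips with 3 to 60 N. Pads are 15 mm wide; open, the fingers measure 128 mm over their backs; the gripper's body (75 mm by 188 mm) begins 65 mm behind the grasp point.
Start: joints at [-0.077, 0.599, -0.003, 1.599, 0.002, 0.943, -0.08], TCP at [0.725, -0, 0.219] pointing down, gripper open.
Joint ranges: [-2.57, 2.57], [-0.35, 1.97], [-1.29, 1.29], [0.11, 2.56], [-1.05, 4.19], [0.11, 1.86], [-2.63, 2.63]. Speed limits (rad/s): [2.22, 2.22, 3.01, 3.01, 3.14, 3.14, 3.14].

### API

Orientations are given as a rotation vector (axis times angle).
In Python, from cell import ctrl gives the robot as it stands.
- The arm moves only by the tool arm_command, never from a script. Its argument "targets" is text: rows parted by semicolons, each of 6 numbers parted by spaces: the shift along the tool's x, y, z in mm, then the turn, a rotation vector about the tool's x, y, z in rad. In form: x y z wx wy wz; .... A call has 1 to 8 rows; each row is the pose to reach, as a shift and turn from the pose commanded when the call began, along the tool's axes at that moment; what a row does not reach only later rows make up. A row lasts 1/10 s, in which the tool goes at most 50 mm and 8.59 degrees, less where a joint would pass 70% of its speed; a pose out of reach is approached as far as the arm can. A call with a gripper value outside its range is refused whole. "claw" is the opening, from 0 (shut) to 1 (fully open), set as the call begins (left out, the last holds). The fingers move at their own pace and stop on an object; "grip_force" is the grip in N (left out, the last holds). Time passes only in rows, so rows that repeat a pose let the fingers close. It gives the time, the measured TCP pose, the force, the opening and the grip force at its end, in the units of the state.
- ctrl.get_obs(): the state, without advancing time (a new reading comes with each control period).
- ctrl.camera(name): name is "scene" or "side" or "wrist"; returns the picture (480x640x3 uint8, blue, green, red); there is no depth.
- ctrl.get_calibration(name): a dict with "camera_matrix" (3x3 intrinsics, pixels), "R" (3x3) and "t" (3): a world point X has camera coordinates R X + t; the wrist camera has in their place "T_tool_cam" (4x4, takes a point from camera to tool coordinates, whose origin is the TCP and whose axes are the flange's). Camera axes: x right, y down, z forward; pixel columns grow to the right and rows downward; lengths in m; the calibration is good to about 2 mm. A picture is of the moment at which its call begins: read the wrist's pose just before it. get_calibration takes no time and is no camera call.
- ctrl.hand_in(): hands the job in; it is judged then, once.
The state is a dict: "time_s": time; "joints": joint angles; "qvel": joint speeds; "tau": joint torques, N m; "ee_pos": TCP position; "tcp_rot": TCP orientation; "ft_force": force on the tool from outside, world axes, zero at the start; "ft_torque": the same for the moment, N m; "gripper_width": finger opening in m; "finger_force": force on a finger pad.
Only numpy, scipy, OpenCV 4.12 (cv2) and the standard library are available. Lean on these libraries where they do the work, as an engineer would, in place of code of your own. Each camera call takes 0.05 s, during which the arm holds its last target. There are 200 camera calls.

## Working session

There is one attempt and no reset: what is moved stays moved. The work goes in short steps, Python scripts to look and compute and a tool call to move; the robot and the scene stay as the last step left them, time stands still between calls to the robot, and variables do not carry over. Pictures are saved under pics/ and viewed, at most 10 in all, crops included, and the job is handed in when it is done.

Besides the shell and the picture viewer there is one more tool, called after "Emit:" by a JSON object that holds its "method" and its "body", one argument or row to a line. arm_command: Moves the arm, as the interface text tells. Its arguments: {"type":"object","properties":{"targets":{"type":"string"},"claw":{"type":"number"},"grip_force":{"type":"number"}},"required":["targets"]}

```bash
mkdir -p pics
python3 - <<'E'
from cell import ctrl
import cv2,numpy as np
for n in("scene","side"):
    im=ctrl.camera(n); cv2.imwrite(f"pics/{n}0.png",im)
    c=ctrl.get_calibration(n); print(n,np.array(c["camera_matrix"]).round(1).tolist(),np.array(c["R"]).round(3).tolist(),np.array(c["t"]).round(3).tolist())
o=ctrl.get_obs();print(o); print(ctrl.get_calibration("wrist"))
E
```

```text
scene [[528.5, 0.0, 333.6], [0.0, 528.5, 247.5], [0.0, 0.0, 1.0]] [[-0.878, -0.479, 0.017], [-0.349, 0.615, -0.707], [0.328, -0.627, -0.707]] [0.46, 0.259, 1.029]
side [[600.0, 0.0, 327.4], [0.0, 600.0, 242.0], [0.0, 0.0, 1.0]] [[-0.879, -0.476, -0.017], [-0.301, 0.582, -0.755], [0.37, -0.659, -0.655]] [0.471, 0.237, 1.032]
{'time_s': 0.1, 'joints': array([-0.07670675,  0.60004422, -0.00253441,  1.60006218,  0.00180786,
        0.94287296, -0.07979882]), 'qvel': array([ 8.61940557e-05, -1.26400044e-03,  4.93888642e-04, -8.01444996e-04,
        9.09481084e-04, -8.93285591e-04, -1.14606437e-03]), 'tau': array([ 3.72570619e-03, -7.66555166e+01,  1.50162086e+00, -2.52937996e+01,
       -5.23535069e-02,  1.36034010e-02,  2.68517283e-05]), 'ee_pos': array([ 7.24563563e-01, -1.70788315e-05,  2.17842703e-01]), 'tcp_rot': array([-2.22075200e+00, -2.22089339e+00,  1.68600079e-03]), 'ft_force': array([-0.26512532,  0.54474036,  0.69926277]), 'ft_torque': array([-0.01004506,  0.01025468, -0.00066103]), 'finger_force': 0.0, 'gripper_width': 0.09285209324706237}
{'camera_matrix': array([[427.33526886,   0.        , 324.44624353],
       [  0.        , 427.33526886, 241.02328967],
       [  0.        ,   0.        ,   1.        ]]), 'T_tool_cam': array([[-5.88573031e-04, -9.62710773e-01, -2.70532109e-01,
         7.51946766e-02],
       [ 9.99999826e-01, -5.75657263e-04, -1.27088354e-04,
         1.68885066e-05],
       [-3.33844461e-05, -2.70532137e-01,  9.62710944e-01,
        -1.66747684e-01],
       [ 0.00000000e+00,  0.00000000e+00,  0.00000000e+00,
         1.00000000e+00]])}
```

View pics/scene0.png

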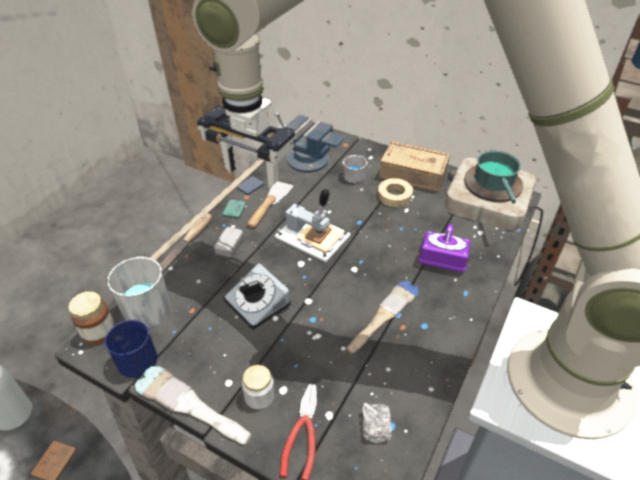

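View pics/side0.png

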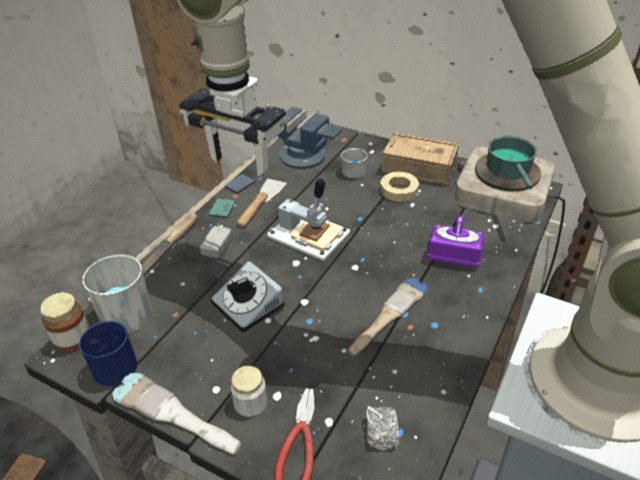

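Both views show the grey jig at scene (315,230) and the grey timer at (257,293). The purple look-alike is at (446,250), the tape roll at (396,192) and the white jar at (258,387). I choose the jig with the black-gripped lever at (323,198) and the grey timer, and check both in a close crop.

```bash
cat > h.py <<'E'
import numpy as np,cv2
from scipy.spatial.transform import Rotation as Ro
from cell import ctrl
def proj(n,X,obs=None):
    c=ctrl.get_calibration(n);X=np.atleast_2d(X)
    if n=="wrist":
        T=np.eye(4);T[:3,:3]=Ro.from_rotvec(obs["tcp_rot"]).as_matrix();T[:3,3]=obs["ee_pos"]
        M=np.linalg.inv(T@np.array(c["T_tool_cam"]));R,t=M[:3,:3],M[:3,3]
    else: R,t=np.array(c["R"]),np.array(c["t"])
    p=(X@R.T+t)@np.array(c["camera_matrix"]).T
    return p[:,:2]/p[:,2:]
def onz(n,uv,z,obs=None):
    from scipy.optimize import fsolve
    return fsolve(lambda q:(proj(n,[q[0],q[1],z],obs)[0]-uv),[.75,.05])
E
python3 - <<'E'
from h import *
rows=[]
for x,y in((265,180),(210,250)):
    r=[]
    for n,dx in(("scene",0),("side",-5)):
        im=cv2.imread(f"pics/{n}0.png")[y:y+75+5,x+dx:x+dx+100]
        r.append(cv2.resize(im,(400,320),interpolation=cv2.INTER_CUBIC)[:300])
    rows.append(np.hstack(r))
cv2.imwrite("pics/crop.png",np.vstack(rows))
o=ctrl.get_obs();np.save("pics/o.npy",np.r_[o["ee_pos"],o["tcp_rot"]])
cv2.imwrite("pics/wrist0.png",ctrl.camera("wrist"))
for n,uv in(("scene",(315,235)),("scene",(257,297)),("scene",(396,195))):print(onz(n,uv,0))
E
```

```text
[ 0.63682618 -0.11088199]
[0.64890127 0.12351213]
[ 0.52534081 -0.3535564 ]
```

View pics/crop.png

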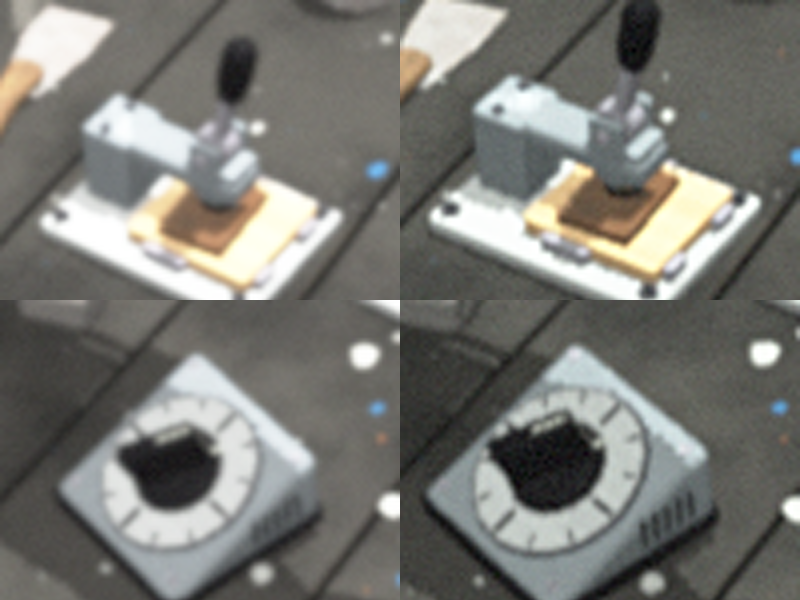

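View pics/wrist0.png

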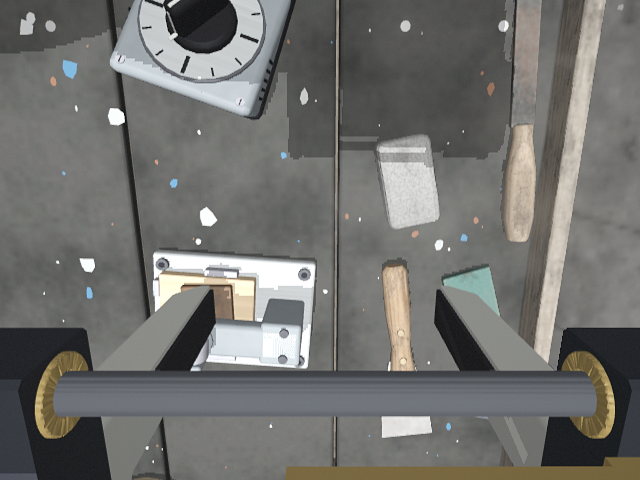

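The crops confirm the grey jig with its black lever upright, and the grey timer with its front towards +y and its back edge towards -y. The wrist view shows jig base corners at (153,250), (316,262) and (308,368), and the timer's back edge from (112,65) to (255,115). I'll move the wrist camera for a better view of both.

Emit:
{"method": "arm_command", "body": {
  "targets": "20 -40 -30 0 0 0;40 -80 -60 0 0 0;40 -85 -70 0 0 0;40 -85 -70 0 0 0;40 -85 -70 0 0 0"
}}

```text
time_s: 0.65
ee_pos: [0.6407, 0.0393, 0.2885]
tcp_rot: [2.221, 2.22, 0.001]
ft_force: [0.3, -0.5, 1.1]
gripper_width: 0.093
finger_force: 0.0
```

Run:
```python
from h import *
o=ctrl.get_obs();np.save("pics/o1.npy",np.r_[o["ee_pos"],o["tcp_rot"]]);print(o["ee_pos"],o["tcp_rot"],o["qvel"].round(3),o["time_s"])
im=ctrl.camera("wrist");cv2.imwrite("pics/wrist1.png",im)
```

```text
[0.64071303 0.03934345 0.28848201] [2.22120329e+00 2.22026955e+00 5.17515018e-04] [ 0.007  0.03   0.006 -0.    -0.    -0.001 -0.   ] 0.65
```

View pics/wrist1.png

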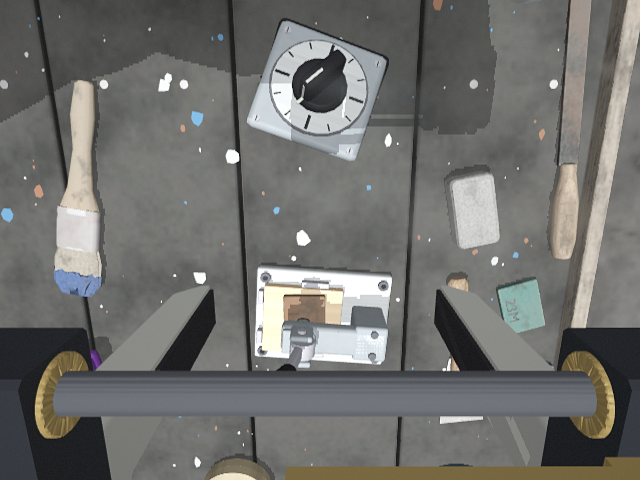

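The view shows the timer's top face with corners (284,18), (388,55), (355,160) and (248,122). The jig base corners are (257,266), (391,271), (388,362) and (253,362). I zoom in for the knob and the lever.

Run:
```python
from h import *
im=cv2.imread("pics/wrist1.png")
a=cv2.resize(im[10:170,240:400],(560,560),interpolation=cv2.INTER_CUBIC)
a=cv2.resize(im[10:170,240:400],(400,400),interpolation=cv2.INTER_CUBIC)
b=cv2.resize(im[255:375,240:400],(400,300),interpolation=cv2.INTER_CUBIC)
c=np.zeros((400,800,3),np.uint8);c[:,:400]=a;c[:300,400:]=b
cv2.imwrite("pics/crop2.png",c)
from scipy.optimize import least_squares
v=np.load("pics/o1.npy");o=dict(ee_pos=v[:3],tcp_rot=v[3:])
def tf(p,P):
    c,s=np.cos(p[2]),np.sin(p[2]);P=np.array(P,float)
    return np.c_[p[0]+c*P[:,0]-s*P[:,1],p[1]+s*P[:,0]+c*P[:,1],P[:,2]]
J=[(-.07,.055,.012),(.08,.055,.012),(.08,-.055,.012),(-.07,-.055,.012)]
ju=np.array([(257,266),(391,271),(388,362),(253,362)])
T=[(-.052,.055,.022),(-.052,-.055,.022),(.052,-.055,.062),(.052,.055,.062)]
tu=np.array([(388,55),(284,18),(248,122),(355,160)])
for N,P,u,g in(("jig",J,ju,(.64,-.11,0)),("timer",T,tu,(.64,.12,-1.9))):
    r=least_squares(lambda p:(proj("wrist",tf(p,P),o)-u).ravel(),g);print(N,r.x.round(4),r.fun.round(1))
    print(proj("scene",tf(r.x,P)).round(0).tolist(),proj("side",tf(r.x,P)).round(0).tolist())
    if N=="jig":
        for q in(0,):
            L=[(-.015-.065*np.sin(.35),0,.08+.065*np.cos(.35)),(-.015,0,.08)]
            w=tf(r.x,L);print("grip/pivot",w.round(4),proj("scene",w).round(),proj("side",w).round())
```

```text
jig [ 0.6334 -0.0988 -0.0285] [-1.7  2.9  0.8  1.4 -2.8 -1.   3.8 -4.1]
[[327.0, 260.0], [274.0, 236.0], [298.0, 211.0], [350.0, 232.0]] [[324.0, 258.0], [265.0, 236.0], [292.0, 209.0], [349.0, 229.0]]
grip/pivot [[ 0.5961 -0.0978  0.1411]
 [ 0.6184 -0.0984  0.08  ]] [[327. 199.]
 [319. 216.]] [[323. 190.]
 [314. 210.]]
timer [ 0.6368  0.143  -1.8961] [ 5.2 -0.9 -3.1 -5.3 -5.7  2.7  3.9  4.6]
[[221.0, 296.0], [251.0, 327.0], [290.0, 289.0], [258.0, 260.0]] [[207.0, 299.0], [241.0, 330.0], [283.0, 287.0], [248.0, 258.0]]
```

View pics/crop2.png

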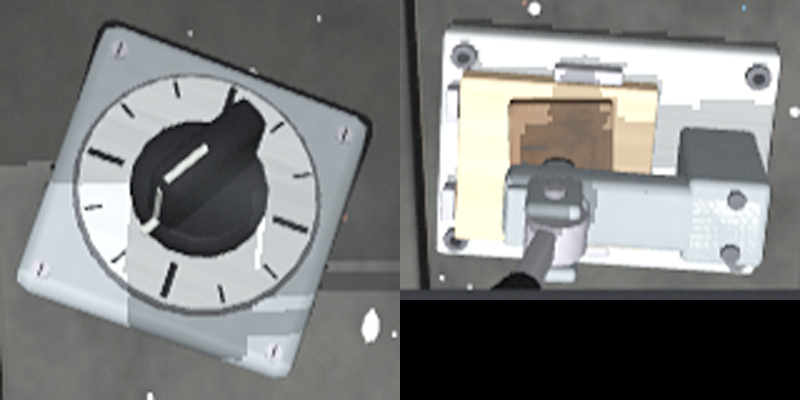

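The dial's 0 mark (thick) is at crop (170,283) and its 15 mark at (95,157). The pointer's white line runs (205,148)→(160,185), so the knob now stands near the 5 min tick. Next I compute the knob angle and refine the jig with all cameras.

```bash
cat >> h.py <<'E'
from scipy.optimize import least_squares
def tf(p,P):
    c,s=np.cos(p[2]),np.sin(p[2]);P=np.atleast_2d(np.array(P,float))
    return np.c_[p[0]+c*P[:,0]-s*P[:,1],p[1]+s*P[:,0]+c*P[:,1],P[:,2]]
E
python3 - <<'E'
from h import *
v=np.load("pics/o1.npy");o=dict(ee_pos=v[:3],tcp_rot=v[3:])
J=[(-.07,.055,.012),(.08,.055,.012),(.08,-.055,.012),(-.07,-.055,.012)]
ju=np.array([(257,266),(391,271),(388,362),(253,360)])
def f(p):
    L=[(-.015-.065*np.sin(.35-p[3]),0,.08+.065*np.cos(.35-p[3])),(-.015-.086*np.sin(.35-p[3]),0,.08+.086*np.cos(.35-p[3]))]
    w=tf(p,L)
    return np.r_[(proj("wrist",tf(p,J),o)-ju).ravel(),(proj("scene",tf(p,[J[1],J[3]]))-[(275,234),(351,233)]).ravel(),(proj("side",tf(p,[J[1],J[3]]))-[(267,233),(350.5,230)]).ravel(),
     (proj("scene",w)-[(324,198),(325,189.5)]).ravel(),(proj("side",w[:1])-[(319,189)]).ravel()]
r=least_squares(f,(.634,-.1,-.03,0),loss="soft_l1",f_scale=2);p=r.x;print("jig",p.round(4),f(p).round(1))
for a in(p[3],0,.5,1,1.3,1.5,1.65):
    print(round(a,2),tf(p,[-.015-.065*np.sin(.35-a),0,.08+.065*np.cos(.35-a)]).round(4))
px=lambda x,y:(240+x/2.5,10+y/2.5)
print("skirt",onz("wrist",px(199,188),.045,o),"topc",onz("wrist",px(207,150),.071,o))
# dial fit: centre + yaw + knob angle from ticks and white line
th=np.deg2rad(22)
def dial(q,a,rad,h):  # q: dial centre x,y,z, yaw
    t=np.array([np.cos(q[3]),np.sin(q[3]),0]);l=np.array([-np.sin(q[3]),np.cos(q[3]),0]);z=np.array([0,0,1.])
    d0=t*np.cos(th)+z*np.sin(th);n=-t*np.sin(th)+z*np.cos(th)
    return q[:3]+rad*(np.cos(a)*d0-np.sin(a)*l)+h*n
tick=np.array([px(*k) for k in((170,281),(106,157),(232,97),(290,225))])
def g(s):
    q=np.r_[s[:2],.043,s[2]];R=s[3]
    return np.r_[np.concatenate([(proj("wrist",dial(q,a,R,0),o)[0]-k) for a,k in zip((0,np.pi/2,np.pi,-np.pi/2),tick)])]
r=least_squares(g,(.64,.13,-1.9,.04));print("dial",r.x.round(4),r.fun.round(1))
q=np.r_[r.x[:2],.043,r.x[2]]
k=lambda s:np.r_[proj("wrist",dial(q,s[0],.022,s[1]),o)[0]-px(160,185),proj("wrist",dial(q,s[0],0,s[1]),o)[0]-px(205,148)]
r=least_squares(k,(.5,.03));print("knob",r.x,r.fun.round(1))
E
```

```text
jig [ 0.6323 -0.0985 -0.048   0.1556] [-1.7  1.5  0.7  2.5 -4.8 -0.1  2.  -3.4 -0.9  2.2 -0.9 -0.4 -1.2  2.3
 -0.6 -0.6 -0.2 -0.8  0.4  1.1 -0.  -1. ]
0.16 [[ 0.6048 -0.0972  0.1438]]
0 [[ 0.5951 -0.0967  0.1411]]
0.5 [[ 0.6271 -0.0982  0.1443]]
1 [[ 0.6566 -0.0997  0.1317]]
1.3 [[ 0.6702 -0.1003  0.1178]]
1.5 [[ 0.6766 -0.1006  0.1066]]
1.65 [[ 0.6799 -0.1008  0.0974]]
skirt [0.63665272 0.14554117] topc [0.63963846 0.15559955]
dial [ 0.637   0.1451 -1.9049  0.0362] [-0.2 -0.3 -0.4 -0.9 -0.8  1.6  1.4 -0.4]
knob [0.58079414 0.03060417] [-0.3  0.2  2.2  0.3]
```

Emit:
{"method": "arm_command", "body": {
  "targets": "-40 -15 0 0 0 -0.15;-80 -30 0 0 0 -0.3;-120 -41 0 0 0 -0.45;-136 -41 0 0 0 -0.6;-136 -41 0 0 0 -0.75;-136 -41 0 0 0 -0.9;-136 -41 0 0 0 -1.05;-136 -41 0 0 0 -1.2",
  "claw": 1
}}

```text
time_s: 1.5
ee_pos: [0.5994, -0.0973, 0.2867]
tcp_rot: [-0.572, -3.087, -0.0]
ft_force: [-0.1, -1.0, -0.4]
gripper_width: 0.0932
finger_force: 0.0
```

Emit:
{"method": "arm_command", "body": {
  "targets": "0 0 0 0 0 -0.14;0 0 0 0 0 -0.28;0 0 0 0 0 -0.33;0 0 0 0 0 -0.33;0 0 0 0 0 -0.33"
}}

```text
time_s: 2.0
ee_pos: [0.5992, -0.0968, 0.2874]
tcp_rot: [-0.069, -3.139, -0.001]
ft_force: [0.0, -0.0, 1.2]
gripper_width: 0.0929
finger_force: 0.0
```

Run:
```python
from h import *
o=ctrl.get_obs();np.save("pics/o2.npy",np.r_[o["ee_pos"],o["tcp_rot"]]);print(o["ee_pos"],o["joints"].round(2),o["time_s"])
print(Ro.from_rotvec(o["tcp_rot"]).as_matrix().round(3))
cv2.imwrite("pics/wrist2.png",ctrl.camera("wrist"))
p=(.6323,-.0985,-.048)
for a in(0,.1556):print(proj("wrist",tf(p,[[-.015-r*np.sin(.35-a),0,.08+r*np.cos(.35-a)] for r in(0,.042,.086)]),o).round().tolist())
```

```text
[ 0.59915249 -0.09681918  0.28736029] [ 0.32  0.41 -0.36  1.78  0.17  0.98  1.42] 2.0
[[-0.999  0.044 -0.002]
 [ 0.044  0.999  0.001]
 [ 0.002  0.    -1.   ]]
[[324.0, 229.0], [324.0, 223.0], [324.0, 216.0]]
[[324.0, 229.0], [324.0, 231.0], [324.0, 235.0]]
```

View pics/wrist2.png

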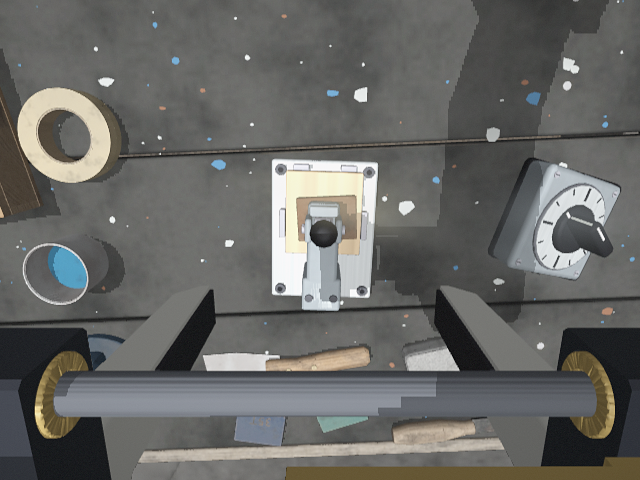

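The lever is centred between the fingers, with its grip end at (323,234), which matches the fit (lever angle about 0.15). I'll descend and grasp it.

Emit:
{"method": "arm_command", "body": {
  "targets": "-2 0 45 0 0 0;-5 0 90 0 0 0;-5 0 130 0 0 0;-5 0 160 0 0 0;-5 0 160 0 0 0;-5 0 160 0 0 0"
}}

```text
time_s: 2.65
ee_pos: [0.6042, -0.0961, 0.1288]
tcp_rot: [-0.065, -3.14, -0.0]
ft_force: [0.1, -0.0, 0.4]
gripper_width: 0.0931
finger_force: 0.0
```

Emit:
{"method": "arm_command", "body": {
  "targets": "0 0 0 0 0 0;0 0 0 0 0 0;0 0 0 0 0 0;0 0 0 0 0 0;0 0 0 0 0 0;0 0 0 0 0 0",
  "claw": 0,
  "grip_force": 15
}}

```text
time_s: 3.25
ee_pos: [0.604, -0.0963, 0.1288]
tcp_rot: [0.064, 3.141, -0.0]
ft_force: [-0.5, 0.9, -0.4]
gripper_width: 0.0491
finger_force: 0.0
```

Emit:
{"method": "arm_command", "body": {
  "targets": "0 0 0 0 0 0;0 0 0 0 0 0;0 0 0 0 0 0;0 0 0 0 0 0;0 0 0 0 0 0;0 0 0 0 0 0"
}}

```text
time_s: 3.85
ee_pos: [0.6037, -0.0977, 0.1285]
tcp_rot: [-0.066, -3.14, 0.002]
ft_force: [-0.9, -5.7, 0.2]
gripper_width: 0.0205
finger_force: 15.0
```

Emit:
{"method": "arm_command", "body": {
  "targets": "-6 0 -1 0 0 0;-12.6 0 -1.2 0 0 0;-19 0 -1 0 0 0;-25.5 0 0 0 0 0;-32 0 2 0 0 0;-38 0 4 0 0 0;-38 0 4 0 0 0"
}}

```text
time_s: 4.55
ee_pos: [0.6427, -0.1006, 0.1251]
tcp_rot: [0.067, 3.14, -0.005]
ft_force: [-0.6, -8.6, 6.0]
gripper_width: 0.0202
finger_force: 15.0
```

Emit:
{"method": "arm_command", "body": {
  "targets": "-6 0 3 0 0 0;-11.5 0 6.5 0 0 0;-17 0 10.5 0 0 0;-21.5 0 14.5 0 0 0;-25 0 19 0 0 0;-28 0 23 0 0 0;-31 0 28 0 0 0;-31 0 28 0 0 0"
}}

```text
time_s: 5.35
ee_pos: [0.6773, -0.1032, 0.0985]
tcp_rot: [0.068, 3.132, -0.006]
ft_force: [7.7, -12.3, 8.3]
gripper_width: 0.0198
finger_force: 15.0
```

Emit:
{"method": "arm_command", "body": {
  "targets": "-1.5 0 3 0 0 0;-3 0 6 0 0 0;-4.5 0 9 0 0 0;-5.5 0 12 0 0 0;-6 0 14 0 0 0;-6 0 14 0 0 0"
}}

```text
time_s: 5.95
ee_pos: [0.6845, -0.1037, 0.0849]
tcp_rot: [0.068, 3.13, -0.006]
ft_force: [12.1, -13.2, 5.8]
gripper_width: 0.0199
finger_force: 15.0
```

Emit:
{"method": "arm_command", "body": {
  "targets": "-0.5 0 3 0 0 0;-1 0 6 0 0 0;-1 0 8 0 0 0;-1 0 8 0 0 0"
}}

```text
time_s: 6.35
ee_pos: [0.6868, -0.1039, 0.0772]
tcp_rot: [0.068, 3.127, -0.006]
ft_force: [14.6, -13.5, 4.2]
gripper_width: 0.02
finger_force: 15.0
```

Emit:
{"method": "arm_command", "body": {
  "targets": "0 0 0 0 0 0;0 0 0 0 0 0;0 0 0 0 0 0;0 0 0 0 0 0;0 0 0 0 0 0",
  "claw": 1
}}

```text
time_s: 6.85
ee_pos: [0.6797, -0.0987, 0.0744]
tcp_rot: [-0.063, -3.14, -0.001]
ft_force: [-0.7, -0.8, 0.5]
gripper_width: 0.0553
finger_force: 0.0
```

Emit:
{"method": "arm_command", "body": {
  "targets": "0 0 -40 0 0 0;0 0 -80 0 0 0;20 0 -120 0 0 0;60 0 -160 0 0 0;90 20 -190 0 0 0;90 20 -190 0 0 0;90 20 -190 0 0 0;90 20 -190 0 0 0"
}}

```text
time_s: 7.65
ee_pos: [0.5911, -0.0761, 0.2639]
tcp_rot: [-0.064, -3.14, 0.0]
ft_force: [0.7, -0.7, 0.3]
gripper_width: 0.0931
finger_force: 0.0
```

Run:
```python
from h import *
o=ctrl.get_obs();np.save("pics/o3.npy",np.r_[o["ee_pos"],o["tcp_rot"]]);print(o["ee_pos"],o["time_s"],o["gripper_width"],o["ft_force"].round(1))
print(Ro.from_rotvec(o["tcp_rot"]).as_matrix().round(3))
im=ctrl.camera("wrist");cv2.imwrite("pics/wrist3.png",im)
s=ctrl.camera("scene");s=cv2.resize(s[180:260,265:365],(500,400),interpolation=cv2.INTER_CUBIC)
c=np.zeros((480,800,3),np.uint8);c[:300,:400]=cv2.resize(s,(400,320))[:300];c[:,400:]=im[:,150:550];cv2.imwrite("pics/c3.png",c)
```

```text
[ 0.59110583 -0.07605198  0.26385941] 7.65 0.0931290444274749 [ 0.7 -0.7  0.3]
[[-0.999  0.041 -0.001]
 [ 0.041  0.999 -0.   ]
 [ 0.001 -0.    -1.   ]]
```

View pics/c3.png

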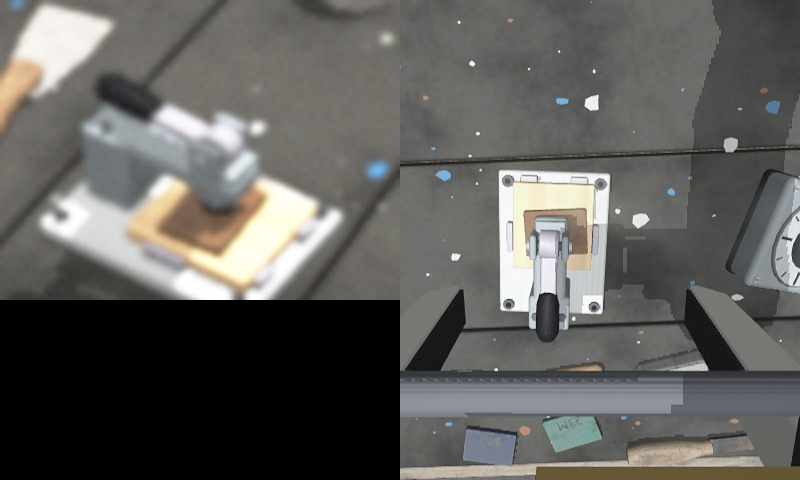

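The lever lies back along the arm at its stop with the pad down on the plate, which hasn't moved. Next I work out the knob approach.

```bash
cat >> h.py <<'E'
th=np.deg2rad(22)
def frame(yaw,a):
    t=np.array([np.cos(yaw),np.sin(yaw),0]);l=np.array([-np.sin(yaw),np.cos(yaw),0]);z=np.array([0,0,1.])
    d0=t*np.cos(th)+z*np.sin(th);n=-t*np.sin(th)+z*np.cos(th)
    return np.cos(a)*d0-np.sin(a)*l,n
def tool(c,yaw,a,h):
    u,n=frame(yaw,a);T=np.eye(4);y=np.cross(n,u);y=y if y[1]>0 else -y
    T[:3,2]=-n;T[:3,1]=y;T[:3,0]=np.cross(y,-n);T[:3,3]=np.array(c)+h*n;return T
def rel(T,o=None):
    o=o or ctrl.get_obs();A=np.eye(4);A[:3,:3]=Ro.from_rotvec(o["tcp_rot"]).as_matrix();A[:3,3]=o["ee_pos"]
    D=np.linalg.inv(A)@T;return (D[:3,3]*1000).round(1),Ro.from_matrix(D[:3,:3]).as_rotvec().round(3)
E
python3 - <<'E'
from h import *
for h in(.09,.006):
    T=tool((.637,.1451,.043),-1.905,.56,h);print(T.round(3),rel(T))
E
```

```text
[[-0.759 -0.639 -0.123  0.648]
 [-0.568  0.743 -0.354  0.177]
 [ 0.317 -0.199 -0.927  0.126]
 [ 0.     0.     0.     1.   ]] (array([-46.8, 255.1, 136.6]), array([ 0.313,  0.236, -0.708]))
[[-0.759 -0.639 -0.123  0.638]
 [-0.568  0.743 -0.354  0.147]
 [ 0.317 -0.199 -0.927  0.049]
 [ 0.     0.     0.     1.   ]] (array([-37.9, 225. , 214.5]), array([ 0.313,  0.236, -0.708]))
```

Emit:
{"method": "arm_command", "body": {
  "targets": "-8 45 5 0.045 0.034 -0.1;-16 90 20 0.09 0.068 -0.2;-24 135 40 0.135 0.1 -0.3;-32 180 60 0.18 0.135 -0.4;-40 220 80 0.225 0.17 -0.5;-46 250 100 0.27 0.2 -0.6;-46.8 255.1 120 0.313 0.236 -0.708;-46.8 255.1 136.6 0.313 0.236 -0.708",
  "claw": 0.5
}}

```text
time_s: 8.55
ee_pos: [0.6468, 0.1812, 0.1237]
tcp_rot: [0.962, -2.703, 0.436]
ft_force: [-0.4, -0.0, -0.5]
gripper_width: 0.0468
finger_force: 0.0
```

Emit:
{"method": "arm_command", "body": {
  "targets": "0 0 0 0 0 0;0 0 0 0 0 0;0 0 0 0 0 0;0 0 0 0 0 0"
}}

```text
time_s: 8.95
ee_pos: [0.6488, 0.1761, 0.1296]
tcp_rot: [0.949, -2.713, 0.439]
ft_force: [0.1, 0.0, -0.1]
gripper_width: 0.0463
finger_force: 0.0
```

Run:
```python
from h import *
o=ctrl.get_obs();np.save("pics/o4.npy",np.r_[o["ee_pos"],o["tcp_rot"]]);print(o["time_s"],o["joints"].round(2),o["gripper_width"])
im=ctrl.camera("wrist");cv2.imwrite("pics/wrist4.png",im)
print(rel(tool((.637,.1451,.043),-1.905,.56,.09),o))
c=np.array((.637,.1451,.043))
for a in(0,.52,.58,np.pi/2):
    u,n=frame(-1.905,a);print(a,proj("wrist",[c+.0306*n,c+.0306*n+.022*u,c+.036*u,c-.036*u],o).round().tolist())
```

```text
8.95 [-0.25  0.77 -0.4   1.6   0.55  1.19  1.35] 0.04628148128270277
(array([-0.9,  1.8,  2.7]), array([-0.002,  0.003, -0.004]))
0 [[328.0, 261.0], [307.0, 229.0], [296.0, 198.0], [357.0, 290.0]]
0.52 [[328.0, 261.0], [326.0, 223.0], [325.0, 189.0], [330.0, 298.0]]
0.58 [[328.0, 261.0], [329.0, 223.0], [329.0, 189.0], [327.0, 298.0]]
1.5707963267948966 [[328.0, 261.0], [361.0, 241.0], [377.0, 216.0], [280.0, 274.0]]
```

View pics/wrist4.png

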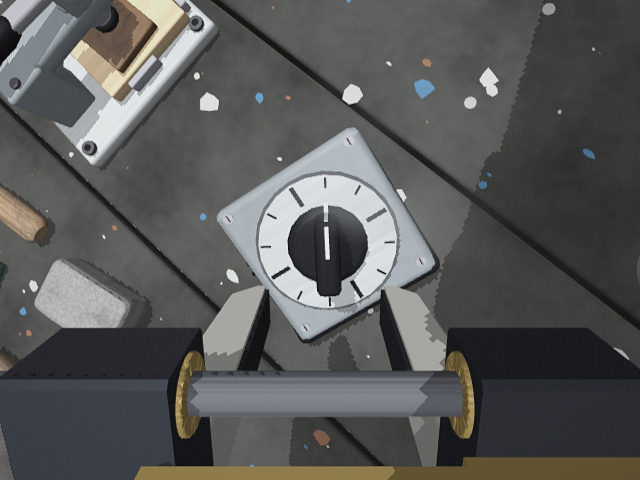

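The knob is framed between the fingers. The pointer at (325,210) is on the 5 min tick (325,182). The 0 mark (296,197) and the 15 mark (375,214) lie where predicted, so the knob must turn about 1.05 rad. I'll lower the gripper onto it.

Emit:
{"method": "arm_command", "body": {
  "targets": "0 0 30 0 0 0;0 1 55 0 0 0;0 1 75 0 0 0;0 1 80 0 0 0;0 1 80 0 0 0;0 1 80 0 0 0"
}}

```text
time_s: 9.6
ee_pos: [0.6384, 0.1504, 0.0548]
tcp_rot: [0.953, -2.711, 0.438]
ft_force: [-0.2, 0.7, 0.6]
gripper_width: 0.0462
finger_force: 0.0
```

Run:
```python
from h import *
o=ctrl.get_obs();print(o["time_s"],rel(tool((.637,.1451,.043),-1.905,.54,.006),o),o["ft_force"],o["ft_torque"])
```

```text
9.6 (array([ 0.4, -0.6,  7. ]), array([-0.002,  0.003, -0.021])) [-0.2191251   0.65844088  0.64246043] [ 0.46453265 -0.10483284 -0.00176275]
```

Emit:
{"method": "arm_command", "body": {
  "targets": "0 0 3 0 0 0;0 -0.5 6.5 0 0 0;0 -0.5 6.5 0 0 0"
}}

```text
time_s: 9.9
ee_pos: [0.6379, 0.1485, 0.0493]
tcp_rot: [0.954, -2.712, 0.438]
ft_force: [-1.4, 2.9, 9.7]
gripper_width: 0.0465
finger_force: 4.3
```

Emit:
{"method": "arm_command", "body": {
  "targets": "0 0 0 0 0 0;0 0 0 0 0 0;0 0 0 0 0 0;0 0 0 0 0 0;0 0 0 0 0 0;0 0 0 0 0 0",
  "claw": 0,
  "grip_force": 20
}}

```text
time_s: 10.5
ee_pos: [0.64, 0.1495, 0.0507]
tcp_rot: [0.956, -2.716, 0.438]
ft_force: [3.0, 3.9, 16.9]
gripper_width: 0.0147
finger_force: 25.6
```

Emit:
{"method": "arm_command", "body": {
  "targets": "0 0 0 0 0 0;0 0 0 0 0 0;0 0 0 0 0 0",
  "grip_force": 60
}}

```text
time_s: 10.8
ee_pos: [0.64, 0.1496, 0.0507]
tcp_rot: [0.957, -2.716, 0.439]
ft_force: [3.3, 4.3, 17.8]
gripper_width: 0.0133
finger_force: 71.6
```

Emit:
{"method": "arm_command", "body": {
  "targets": "0 0 0 0 0 0.07;0 0 0 0 0 0.14;0 0 0 0 0 0.2;0 0 0 0 0 0.2"
}}

```text
time_s: 11.2
ee_pos: [0.6405, 0.1489, 0.0509]
tcp_rot: [0.684, -2.824, 0.476]
ft_force: [4.4, 3.7, 16.5]
gripper_width: 0.0133
finger_force: 70.6
```

```bash
cat > s.py <<'E'
from h import *
o=ctrl.get_obs();M=Ro.from_rotvec(o["tcp_rot"]).as_matrix()
print(o["time_s"],o["ee_pos"].round(4),o["ft_force"].round(1),o["ft_torque"].round(2),"w",o["gripper_width"],"axis",M[:,2].round(3))
r=Ro.from_matrix(tool((0,0,0),-1.905,0.0,0)[:3,:3]).inv()*Ro.from_matrix(M);print("tool angle vs 0mark",r.as_rotvec().round(3))
E
python3 s.py
```

```text
11.2 [0.6405 0.1489 0.0509] [ 4.4  3.7 16.5] [-0.25 -0.52  0.47] w 0.01334330589455922 axis [-0.113 -0.353 -0.929]
tool angle vs 0mark [ 0.006 -0.008  0.763]
```

Emit:
{"method": "arm_command", "body": {
  "targets": "0 0 0 0 0 0.07;0 0 0 0 0 0.14;0 0 0 0 0 0.21;0 0 0 0 0 0.28;0 0 0 0 0 0.35;0 0 0 0 0 0.4;0 0 0 0 0 0.4"
}}

```text
time_s: 11.9
ee_pos: [0.641, 0.1476, 0.0513]
tcp_rot: [0.111, -2.963, 0.538]
ft_force: [6.0, 0.4, 20.8]
gripper_width: 0.0133
finger_force: 69.3
```

```bash
python3 s.py
```

```text
11.9 [0.641  0.1476 0.0513] [ 6.   0.4 20.8] [-1.06 -0.62  0.66] w 0.01330593660152025 axis [-0.113 -0.354 -0.928]
tool angle vs 0mark [ 0.007 -0.008  1.164]
```

Emit:
{"method": "arm_command", "body": {
  "targets": "-0.5 0 -0.3 0 0 0.05;-1 0 -0.5 0 0 0.11;-1 0 -0.5 0 0 0.18;-1 0 -0.5 0 0 0.25;-1 0 -0.5 0 0 0.32;-1 0 -0.5 0 0 0.38;-1 0 -0.5 0 0 0.38"
}}

```text
time_s: 12.6
ee_pos: [0.641, 0.1461, 0.0518]
tcp_rot: [-0.462, -2.99, 0.581]
ft_force: [1.8, -3.2, 22.6]
gripper_width: 0.0136
finger_force: 69.4
```

```bash
python3 s.py
```

```text
12.6 [0.641  0.1461 0.0518] [ 1.8 -3.2 22.6] [-1.96  0.16  0.4 ] w 0.013594206263766832 axis [-0.116 -0.357 -0.927]
tool angle vs 0mark [ 0.006 -0.006  1.544]
```

Emit:
{"method": "arm_command", "body": {
  "targets": "0 0 -0.5 0 0 0.03;0 0 -0.7 0 0 0.03;0 0 -0.7 0 0 0.03"
}}

```text
time_s: 12.9
ee_pos: [0.6409, 0.1461, 0.0519]
tcp_rot: [-0.504, -2.988, 0.583]
ft_force: [1.8, -2.0, 18.9]
gripper_width: 0.0136
finger_force: 69.4
```

Emit:
{"method": "arm_command", "body": {
  "targets": "0 0 0 0 0 0;0 0 0 0 0 0;0 0 0 0 0 0;0 0 0 0 0 0",
  "claw": 0.5,
  "grip_force": 20
}}

```text
time_s: 13.3
ee_pos: [0.6413, 0.1509, 0.0508]
tcp_rot: [-0.502, -2.991, 0.572]
ft_force: [4.1, 8.2, 13.2]
gripper_width: 0.0413
finger_force: 8.2
```

Emit:
{"method": "arm_command", "body": {
  "targets": "0 0 -30 0 0 0;0 0 -60 0 0 0;0 0 -84 0 0 0;0 0 -84 0 0 0;0 0 -84 0 0 0;0 0 -84 0 0 0"
}}

```text
time_s: 13.9
ee_pos: [0.6479, 0.1765, 0.1256]
tcp_rot: [-0.503, -2.982, 0.582]
ft_force: [0.7, 0.8, 0.2]
gripper_width: 0.0467
finger_force: 0.0
```

```bash
python3 s.py
python3 - <<'E'
from h import *
o=ctrl.get_obs();np.save("pics/o5.npy",np.r_[o["ee_pos"],o["tcp_rot"]])
im=ctrl.camera("wrist");cv2.imwrite("pics/wrist5.png",im)
cv2.imwrite("pics/c5.png",cv2.resize(im[90:350,190:450],(600,600),interpolation=cv2.INTER_CUBIC))
c=np.array((.637,.1451,.043))
for a in(0,np.pi/2):
    u,n=frame(-1.905,a);print(a,proj("wrist",[c+.0306*n,c+.0306*n+.022*u,c+.036*u,c-.036*u],o).round().tolist())
E
```

```text
13.9 [0.6479 0.1765 0.1256] [0.7 0.8 0.2] [ 0.37 -0.15 -0.02] w 0.04668539377011714 axis [-0.122 -0.355 -0.927]
tool angle vs 0mark [0.002 0.    1.571]
0 [[325.0, 262.0], [286.0, 262.0], [268.0, 246.0], [383.0, 246.0]]
1.5707963267948966 [[325.0, 262.0], [325.0, 223.0], [325.0, 189.0], [325.0, 299.0]]
```

View pics/c5.png

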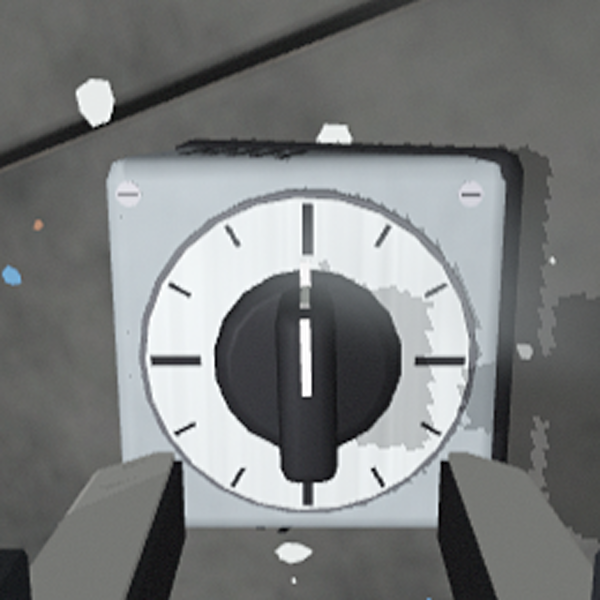

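The case hasn't moved. The pointer line, (302,320)–(307,395), is close to the 15 mark at (307,230) but leans slightly short of it, so I measure it by code.

Run:
```python
from h import *
v=np.load("pics/o5.npy");o=dict(ee_pos=v[:3],tcp_rot=v[3:])
g=cv2.imread("pics/wrist5.png",0)
# white line centroid per row, tool view; rows 229..260
rows=[];
for r in range(212,262,3):
    w=np.clip(g[r,314:331].astype(float)-70,0,None);rows.append((r,round((w*np.arange(314,331)).sum()/max(w.sum(),1),2),int(g[r,314:331].max())))
print(rows)
for r in (182,186,190,194,197,303,306):
    w=np.clip(150-g[r,312:335].astype(float),0,None);print(r,round((w*np.arange(312,335)).sum()/max(w.sum(),1),2),end=" ; ")
c=np.array((.637,.1451,.043))
for a in(1.45,1.5,1.571):
    u,n=frame(-1.905,a);print(a,proj("wrist",[c+.0306*n,c+.0306*n+.022*u],o).round(1).tolist())
```

```text
[(212, np.float64(322.13), 250), (215, np.float64(322.48), 148), (218, np.float64(322.67), 151), (221, np.float64(321.95), 166), (224, np.float64(0.0), 68), (227, np.float64(0.0), 66), (230, np.float64(321.58), 255), (233, np.float64(321.74), 252), (236, np.float64(321.79), 251), (239, np.float64(321.97), 253), (242, np.float64(322.02), 254), (245, np.float64(322.08), 253), (248, np.float64(322.21), 255), (251, np.float64(322.26), 255), (254, np.float64(322.28), 255), (257, np.float64(322.41), 255), (260, np.float64(322.39), 255)]
182 322.51 ; 186 322.48 ; 190 322.46 ; 194 322.45 ; 197 322.42 ; 303 322.87 ; 306 322.86 ; 1.45 [[325.3, 261.6], [320.3, 223.2]]
1.5 [[325.3, 261.6], [322.4, 223.0]]
1.571 [[325.3, 261.6], [325.3, 222.9]]
```

The knob reads about 1.546 rad, 0.025 rad short of the mark (a quarter of a minute), which is good enough. I'll retreat and hand in.

Emit:
{"method": "arm_command", "body": {
  "targets": "0 0 -30 0 0 0;0 0 -60 0 0 0;0 0 -80 0 0 0;0 0 -80 0 0 0;0 0 -80 0 0 0"
}}

```text
time_s: 14.45
ee_pos: [0.6577, 0.205, 0.1997]
tcp_rot: [-0.503, -2.982, 0.581]
ft_force: [-0.2, -0.2, 0.2]
gripper_width: 0.0466
finger_force: 0.0
```

```bash
python3 s.py; python3 -c "
from cell import ctrl
print(ctrl.hand_in())"
```

```text
14.45 [0.6577 0.205  0.1997] [-0.2 -0.2  0.2] [ 0.4  -0.19  0.  ] w 0.04663338881916278 axis [-0.122 -0.355 -0.927]
tool angle vs 0mark [ 0.002 -0.     1.571]
the job is handed in; nothing more can be done
None
```

The job is handed in at about 14.5 s (no verdict was returned): the lever was thrown over to its stop with the pad on the plate, then the timer knob was turned to about 14.8 minutes by image measurement, with the case shifted by no more than about 1.5 mm and the tape roll and white jar not touched.

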